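Draw out the drying tray and shut its keeper bar

ROBOT

A 7-joint arm with a two-finger parallel gripper is mounted at the origin on the work surface. World frame = base frame: x ahead of the robot, y to its left, z up, the work surface at z = 0. Lengths are in m, angles in rad, forces in N, time in s.
With the tool pointing down it reaches from about 0.425 to 0.925 m from the base axis. Payload 6.8 kg.
Tool frame: the origin (TCP) lies on the centre line of the jaws, within the pads' length; the fingertips stand 25 mm ahead of it and the grasp point (between the pads) lies 6 mm ahead of it; x points along the fingers, y is the direction in which the jaws open and shut, and the axes are right-handed (so a half turn about x gives the same grasp; the last joint's range is limited). The gripper opens to 88 mm and grips with 3 to 60 N. Pads are 20 mm wide; open, the fingers measure 115 mm over their backs; the gripper's body (75 mm by 178 mm) begins 61 mm behind the grasp point.
Start: joints at [1.04, 0.477, 0.022, 1.555, -0.011, 1.109, -0.083], TCP at [0.277, -0.616, 0.248] pointing down, gripper open.
Joint ranges: [-2.96, 2.96], [-0.34, 2.1], [-1.41, 1.46], [0.24, 2.44], [-1.37, 4.51], [0.17, 1.92], [-2.96, 2.96]. Speed limits (rad/s): [2.39, 2.39, 3.14, 3.14, 3.14, 3.14, 3.14].

INTERFACE

Orientations are given as a unit quaternion [w, x, y, z].
In Python, from rig import arm, cams gives the robot as it stands.
- The arm moves only by the tool carry_out, never from a script. Its argument "increments" is a list of rows, each a list of 4 numbers: the shift along the world's x, y, z in units of 25 mm (1.0 is 25 mm), then the turn about the world's z in rad. In form: [[x, y, z, turn], ...]. A call has 1 to 12 rows; each row is the pose to reach, as a shift and turn from the pose commanded when the call began; what a row does not reach only later rows make up. A row lasts 1/10 s, in which the tool goes at most 50 mm and 8.59 degrees, less where a joint would pass 70% of its speed; a pose out of reach is approached as far as the arm can. A call with a gripper value outside its range is refused whole. "gripper" is the opening, from 0 (shut) to 1 (fully open), set as the call begins (left out, the last holds). The fingers move at their own pace and stop on an object; "squeeze" is the grip in N (left out, the last holds). Time passes only in rows, so rows that repeat a pose let the fingers close. It gives the time, the measured TCP pose, the force and the opening at its end, in the units of the state.
- arm.get_obs(): the state, without advancing time (a new reading comes with each control period).
- cams.grab_frame(name): name is "scene" or "top" or "wrist"; returns the picture (384x512x3 uint8, blue, green, red); there is no depth.
- cams.calibration(name): a dict with "vfov" (degrees; the focal length in pixels is half the picture's height over the tangent of half this angle, whatever the lens; pixels are square), "cx", "cy" (the principal point, pixels), "origin" and "orientation" of the camera in the world; the wrist camera has in their place "hand_eye" (4x4, takes a point from camera to tool coordinates, whose origin is the TCP and whose axes are the tool frame's). Camera axes: x right, y up, looking along -z (the intrinsics and any distortion apply to the point x, -y, -z); pixel columns grow to the right and rows downward; lengths in m; the calibration is good to about 2 mm. A picture is of the moment at which its call begins: read the wrist's pose just before it. calibration takes no time and is no camera call.
- arm.sign_off(): hands the job in, once; it reports no verdict.
The state is a dict: "time": time; "qpos": joint angles; "qd": joint speeds; "joint_torque": joint torques, N m; "position": TCP position; "tcp_rot": TCP orientation; "contact_force": force on the tool from outside, world axes, zero at the start; "ft_torque": the same for the moment, N m; "gripper_width": finger opening in m.
Only numpy, scipy, OpenCV 4.12 (cv2) and the standard library are available. Lean on these libraries where they do the work, as an engineer would, in place of code of your own. Each camera call takes 0.05 s, during which the arm holds its last target.

TASK

Pull the tile tray out of the wooden drying case as far as it goes, to its stop. Then swing the steel keeper bar on the tray across until it snaps fully shut behind its catch, so that it lies straight across over the tiles. Leave the tray all the way out with its two tiles lying flat in it as they are, and do not shift or knock over the other things around it.

Things in the scene. Friction and masses are not known exactly. Their poses are not given: they have to be found in the camera images.
- case: low wooden drying case, fixed, roofed: 260 deep (x), 200 wide (y), 112 high. Origin: at table level, below the middle of the outer face of the pushed-in tray front; the case proper begins 12 behind it. x points from its open front to its back, y to the robot's left, z up; the front (-x) faces roughly to the robot. One tray slides out of the front along -x. A spare tile is stuck to the roof.
- tray (a joint): how far the tray is drawn out, m: 0 pushed in, 0.18 at its stop. Takes about 5 N; stays where left. The tray is a shallow box 150 wide, 250 long, rim 48 above the table, with a front panel 196 wide, 12 thick, its upper edge 104 above the table.
- tray_handle (a point): middle of the tray's handle, a straight steel bar 12 in diameter and 110 long, parallel to the case's y, 45 in front of the panel's outer face (39 clear behind the bar) and 78 above the table; held by two thin posts 48 either side of the middle. Moves with the tray.
- keeper (a joint): keeper bar angle, rad: 0 stowed along the tray's left rim, pointing to the case's back; 1.571 shut, across the tray to the right rim. Grows clockwise from above; stays where left. A sprung ball catch resists from 0.15 rad before shut (3 N at the knob); past 0.07 the bar snaps to its stop. Flat steel bar, 14 wide, 8 thick, tip 146 from the hinge, upper face 58 above the table.
- keeper_hinge (a point): the keeper bar's upright hinge axis, at the bar's underside (50 above the table), on the tray's left rim, 52 behind the front panel's outer face. Moves with the tray. On the bar, 100 from this axis, stands its round black knob, 18 in diameter, 58 to 94 above the table; with the tray at its stop and the bar stowed the knob is 40 in front of the case's front edge, clear of the roof.
- tray_bed (a point): point on the tray's inner floor (16 above the table), on its middle line, 90 behind the front panel's outer face, where the tiles lie. Axes as the case's. Moves with the tray.
- tile_low: plain brown square tile 96 x 96 x 14, lying in the tray, the lower of the two. Origin: centre of its underside.
- tile_top: brown square relief tile 96 x 96 x 14, lying on the lower tile. Origin: centre of its underside.
- glaze_tin: bystander: upright tin, 80 in diameter, 105 high, beside the front left corner of the case. Origin: centre of its underside.
- cup: bystander: white cup, 70 in diameter, 80 high, left of where the tray comes out. Origin: centre of its underside.
- jar: bystander: amber glass jar, 64 in diameter, 95 high, beside the front right corner of the case. Origin: centre of its underside.
- spatula: bystander: spatula about 200 long, lying on the table on the left.
- brush: bystander: brush about 190 long, lying on the table on the right.
- bowl: bystander: terracotta bowl, 130 in diameter, 55 high, on the right. Origin: centre of its underside.

How it is judged:
On the way, in this order (a step that is already met when the one before it is completed fails the run):
1. the tray is drawn out to its stop (value of joint tray above 0.172 m), for 0.2 s.
2. the keeper bar is shut past its catch (value of joint keeper above 1.53 rad and value of joint tray above 0.172 m), for 0.2 s.
At the end, for the whole second after the job is handed in: Tray within 8 mm of its stop, keeper bar within 0.04 rad of fully shut (past its catch); both tiles at rest, flat (0.12 rad), at their starting heights (6 mm), reaching under the bar: origins at most 12 mm behind and 35 mm ahead of tray_bed (all of step 2 and x of tile_low in the frame of tray_bed between -0.035 and 0.012 m and z of tile_low in the frame of tray_bed between -0.006 and 0.006 m and angle between each of tile_low, tile_top's own z axis and vertical below 0.12 rad and linear speed of each of tile_low, tile_top below 0.02 m/s and x of tile_top in the frame of tray_bed between -0.035 and 0.012 m and z of tile_top in the frame of tray_bed between 0.008 and 0.02 m); the robot touches nothing.
It fails at once if one of these is shifted by more than 40 mm or tipped: glaze tin, cup, jar (distance of any of glaze_tin, cup, jar from where it was at the start of the episode above 0.04 m or angle between any of glaze_tin, cup, jar's own z axis and vertical above 0.5 rad).
It fails at once if one of these is shifted by more than 40 mm or tipped: spatula, brush, bowl (distance of any of spatula, brush, bowl from where it was at the start of the episode above 0.04 m or angle between any of spatula, brush, bowl's own z axis and vertical above 0.5 rad).
It also fails if it takes over 48 s, if anything falls off the work surface, if the arm or the gripper's body presses on something with over 40 N, if the wrist force passes 120 N, or if a joint passes its speed limit or range.

## Working session

There is one attempt and no reset: what is moved stays moved. The work goes in short steps, Python scripts to look and compute and a tool call to move; the robot and the scene stay as the last step left them, time stands still between calls to the robot, and variables do not carry over. Pictures are saved under pics/ and viewed, and the job is handed in when it is done.

Besides the shell and the picture viewer there is one more tool, called after "Call:" as name(argument=value, ...) on one line, values as JSON. carry_out: Moves the arm, as the interface text tells. Its arguments: {"type":"object","properties":{"increments":{"type":"array"},"gripper":{"type":"number"},"squeeze":{"type":"number"}},"required":["increments"]}

```bash
mkdir -p pics; ls; python3 - <<'E'
from rig import arm, cams
import cv2
o=arm.get_obs(); print({k:o[k] for k in ('time','position','tcp_rot','gripper_width')})
for n in ('scene','top'):
    c=cams.calibration(n); print(n,c)
    cv2.imwrite(f'pics/{n}0.png',cams.grab_frame(n))
print(cams.calibration('wrist'))
E
```

```text
pics
{'time': 0.0, 'position': array([ 0.27669649, -0.61507188,  0.24669463]), 'tcp_rot': array([-0.14775181, -0.69117445, -0.14897535,  0.69155884]), 'gripper_width': 0.08779054878964873}
scene {'vfov': 48.68188466471354, 'cx': 258.20486074313334, 'cy': 189.84780143948413, 'origin': array([ 1.76811838, -0.3779777 ,  0.94970359]), 'orientation': array([0.71732176, 0.37264051, 0.26724623, 0.52456457])}
top {'vfov': 42.13795025201393, 'cx': 256.5514274976603, 'cy': 190.78741778402798, 'origin': array([0.51322653, 0.00599118, 1.60854035]), 'orientation': array([ 0.70679469,  0.01751778, -0.02985371, -0.70657141])}
{'vfov': 59.925328945368136, 'cx': 256.29511211264327, 'cy': 190.5204584883887, 'hand_eye': array([[-9.85669681e-04,  2.43676381e-01, -9.69856097e-01,
        -1.36858233e-01],
       [ 9.99998684e-01, -1.00932573e-03, -1.26989687e-03,
         1.96731403e-04],
       [-1.28834459e-03, -9.69856073e-01, -2.43675066e-01,
        -6.66929187e-02],
       [ 0.00000000e+00,  0.00000000e+00,  0.00000000e+00,
         1.00000000e+00]])}
```

View pics/top0.png

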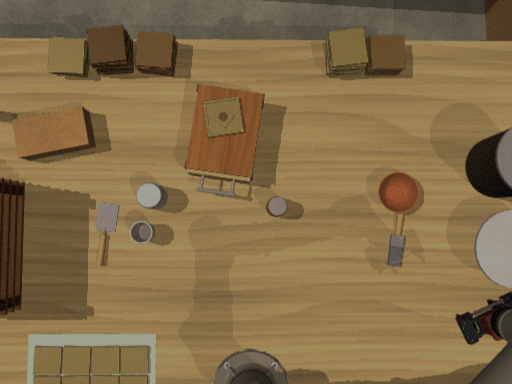

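View pics/scene0.png

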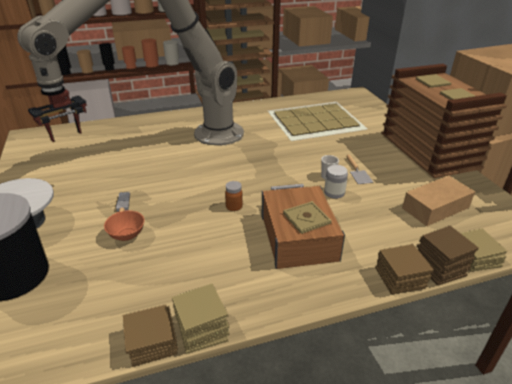

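The top view shows the case at about (225,130), with its handle at about (217,190). The tin is at (151,195), the cup at (142,232) and the jar at (277,207). I'll zoom in and measure.

```bash
cat > h.py <<'E'
import numpy as np, cv2
from scipy.spatial.transform import Rotation as R
from rig import arm, cams
def q2R(q): return R.from_quat([q[1],q[2],q[3],q[0]]).as_matrix()
def campose(n,obs=None):
    c=cams.calibration(n); f=192/np.tan(np.radians(c['vfov'])/2)
    if n=='wrist':
        T=np.eye(4);T[:3,:3]=q2R(obs['tcp_rot']);T[:3,3]=obs['position'];T=T@np.array(c['hand_eye'])
        return f,c['cx'],c['cy'],T[:3,3],T[:3,:3]
    return f,c['cx'],c['cy'],np.array(c['origin']),q2R(c['orientation'])
def ray(P,u,v):
    f,cx,cy,o,M=P
    return o,M@np.array([(u-cx)/f,-(v-cy)/f,-1])
def onz(P,u,v,z):
    o,d=ray(P,u,v); return o+d*(z-o[2])/d[2]
def proj(P,p):
    f,cx,cy,o,M=P; q=M.T@(np.array(p)-o); return cx+f*q[0]/-q[2], cy-f*q[1]/-q[2]
E
python3 - <<'E'
import cv2
a=cv2.imread('pics/top0.png')[70:260,90:310]
cv2.imwrite('pics/topc.png',cv2.resize(a,None,fx=3.5,fy=3.1,interpolation=cv2.INTER_CUBIC))
E
```

```text
(no output)
```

View pics/topc.png

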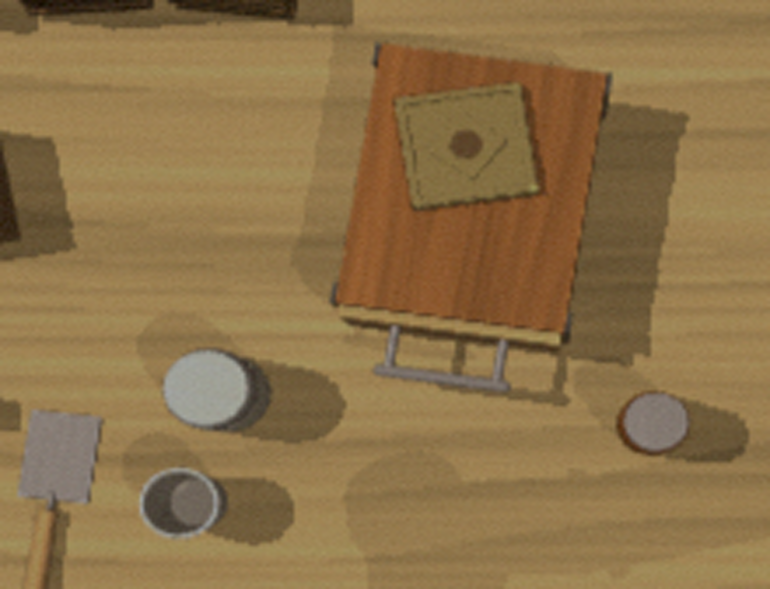

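In this crop the handle bar runs from (376,371) to (509,386). The roof corners are at (378,45), (608,75), (568,332) and (337,305).

```bash
cat > m.py <<'E'
from h import *
P=campose('top')
f=lambda u,v:(90+(u+.5)/3.5-.5,70+(v+.5)/3.1-.5)
h1=onz(P,*f(376,371),.078);h2=onz(P,*f(509,386),.078)
print('handle',h1,h2,(h1+h2)/2,np.linalg.norm(h1-h2),'yaw of y',np.arctan2(*(h1-h2)[[1,0]])-np.pi/2)
cs=[onz(P,*f(*c),.112) for c in [(378,45),(608,75),(568,332),(337,305)]]
for c in cs: print('roof',c)
d=(cs[0]+cs[1]-cs[2]-cs[3])/2; yaw=np.arctan2(d[1],d[0]); ctr=sum(cs)/4; print('yaw',yaw,np.linalg.norm(d),np.linalg.norm(cs[0]-cs[1]))
ax=np.array([np.cos(yaw),np.sin(yaw)])
print('handle from roof', ctr[:2]-ax*(.13+.012-.0+.045) if 0 else ctr[:2]-ax*(np.linalg.norm(d)/2+.012+.045))
for n,c,z in [('tin',(207,388),.105),('cup',(180,503),.08),('jar',(655,422),.095)]: print(n,onz(P,*f(*c),z))
E
python3 m.py
```

```text
handle [0.62024799 0.16204153 0.078     ] [0.60544542 0.04531481 0.078     ] [0.6128467  0.10367817 0.078     ] 0.1176615657162179 yaw of y -0.12614053664158398
roof [0.93912756 0.15931294 0.112     ]
roof [ 0.91005127 -0.0409921   0.112     ]
roof [ 0.65605365 -0.00621846  0.112     ]
roof [0.68211635 0.19256523 0.112     ]
yaw -0.132342740896184 0.2577583888370214 0.20240439469607088
handle from roof [0.61258344 0.10069492]
tin [0.60166924 0.30427162 0.105     ]
cup [0.489965   0.33103555 0.08      ]
jar [ 0.56915145 -0.08195865  0.095     ]
```

```bash
python3 - <<'E'
from h import *
o=arm.get_obs();M=q2R(o['tcp_rot']);print(M.round(3))
y=M[:,1];print('tool y yaw',np.arctan2(y[1],y[0]), 'turn to case x', [(-.131+k*np.pi-np.arctan2(y[1],y[0])) for k in(-1,0,1)], o['qpos'])
print((np.array([.613,.103,.18])-o['position'])/.025)
E
```

```text
[[-0.001  0.41  -0.912]
 [ 0.001 -0.912 -0.41 ]
 [-1.    -0.002  0.   ]]
tool y yaw -1.147988561362148 turn to case x [np.float64(-2.1246040922276452), np.float64(1.016988561362148), np.float64(4.1585812149519406)] [ 1.03991672  0.47770433  0.02236103  1.5563041  -0.01149863  1.10930154
 -0.08307656]
[13.45057638 28.72540465 -2.6723412 ]
```

Call:
carry_out(increments=[[0.9, 1.8, 0, 0.06], [1.7, 3.6, 0, 0.12], [2.5, 5.4, 0, 0.19], [3.4, 7.2, 0, 0.26], [4.2, 9, 0, 0.32], [5, 10.8, 0, 0.38], [5.9, 12.6, 0, 0.45], [6.7, 14.4, 0, 0.51], [7.6, 16.2, 0, 0.57], [8.4, 18, 0, 0.64], [9.3, 19.8, 0, 0.7], [10.1, 21.6, 0, 0.77]], gripper=0.45)

```text
time: 1.3
position: [0.5299, -0.0738, 0.2476]
tcp_rot: [-0.398, -0.585, -0.398, 0.585]
contact_force: [1.3, -0.5, -0.2]
gripper_width: 0.0394
```

Call:
carry_out(increments=[[0.8, 1.8, -0.4, 0.06], [1.7, 3.6, -0.8, 0.12], [2.5, 5.4, -1.2, 0.18], [3.4, 7.1, -1.6, 0.247], [3.4, 7.1, -1.6, 0.247], [3.4, 7.1, -1.6, 0.247]])

```text
time: 1.9
position: [0.614, 0.1031, 0.2066]
tcp_rot: [-0.466, -0.531, -0.467, 0.532]
contact_force: [0.5, -1.7, -0.3]
gripper_width: 0.0392
```

```bash
python3 - <<'E'
from h import *
o=arm.get_obs();M=q2R(o['tcp_rot']);print(o['time'],o['position'],M.round(3),o['gripper_width'],o['contact_force'],o['qpos'])
print('yaw',np.arctan2(M[1,1],M[0,1]))
a=cams.grab_frame('wrist')
P=campose('wrist',o)
print(proj(P,(.6128,.1027,.078)))
cv2.imwrite('pics/w1.png',a); cv2.imwrite('pics/t1.png',cams.grab_frame('top'))
E
```

```text
1.9 [0.61400848 0.10309513 0.20662568] [[-0.002  0.992 -0.129]
 [ 0.    -0.129 -0.992]
 [-1.    -0.002  0.   ]] 0.03921649209951868 [ 0.52001856 -1.71326182 -0.34242768] [ 0.08626062  0.47533505 -0.47505408  1.70032442  0.2460549   1.02744853
 -0.60114571]
yaw -0.12898699492528995
(np.float64(254.25960365875977), np.float64(190.37303685913565))
```

View pics/w1.png

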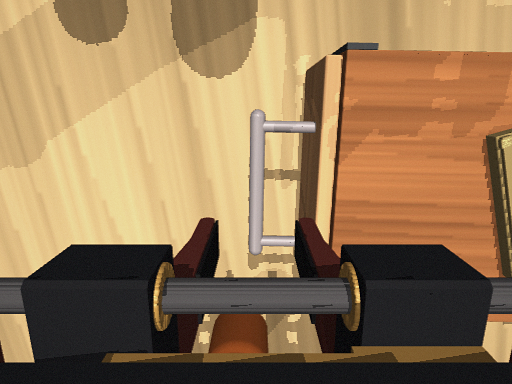

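The wrist view shows the bar vertical from (258,111) to (256,253), between the jaws in x. I'll compute its position from that.

```bash
python3 - <<'E'
from h import *
o=arm.get_obs();P=campose('wrist',o)
a=onz(P,258,111,.080);b=onz(P,256,253,.080);print(a,b,(a+b)/2,np.linalg.norm(a-b),np.arctan2(a[1]-b[1],a[0]-b[0])-np.pi/2)
m=(a+b)/2; g=np.array([m[0],m[1],.080+.006+0.002]); print((g-o['position'])/.025)
E
```

```text
[0.62443406 0.16212823 0.08      ] [0.6072808  0.04467745 0.08      ] [0.61585743 0.10340284 0.08      ] 0.11869675986832247 -0.14502109391984908
[ 0.06716873  0.12937402 -4.77673974]
```

Call:
carry_out(increments=[[0.03, 0, -1.5, 0], [0.03, 0, -3, 0], [0.03, 0, -4, 0], [0.03, 0, -4.8, 0], [0.03, 0, -4.8, 0], [0.03, 0, -4.8, 0]])

```text
time: 2.6
position: [0.6154, 0.1004, 0.0884]
tcp_rot: [-0.466, -0.532, -0.465, 0.532]
contact_force: [1.0, -1.0, 0.7]
gripper_width: 0.0397
```

Call:
carry_out(increments=[[0, 0, 0, 0], [0, 0, 0, 0], [0, 0, 0, 0], [0, 0, 0, 0], [0, 0, 0, 0]], gripper=0, squeeze=15)

```text
time: 3.1
position: [0.6136, 0.1022, 0.0881]
tcp_rot: [-0.466, -0.531, -0.467, 0.533]
contact_force: [-6.4, -0.9, 7.7]
gripper_width: 0.0113
```

Call:
carry_out(increments=[[-0.3, 0.04, 0, 0], [-0.7, 0.09, 0, 0], [-1.1, 0.14, 0, 0], [-1.5, 0.2, 0, 0], [-1.9, 0.25, 0, 0], [-2.3, 0.3, 0, 0], [-2.7, 0.36, 0, 0], [-3.1, 0.41, 0, 0], [-3.5, 0.46, 0, 0], [-3.9, 0.51, 0, 0], [-4.3, 0.57, 0, 0], [-4.3, 0.57, 0, 0]])

```text
time: 4.3
position: [0.5055, 0.118, 0.0881]
tcp_rot: [-0.466, -0.531, -0.467, 0.531]
contact_force: [-2.1, 6.2, 5.3]
gripper_width: 0.0118
```

Call:
carry_out(increments=[[-0.4, 0.05, 0, 0], [-0.8, 0.1, 0, 0], [-1.2, 0.16, 0, 0], [-1.6, 0.21, 0, 0], [-2, 0.26, 0, 0], [-2.3, 0.3, 0, 0], [-2.6, 0.34, 0, 0], [-2.8, 0.37, 0, 0], [-2.9, 0.38, 0, 0], [-3, 0.4, 0, 0], [-3, 0.4, 0, 0], [-3, 0.4, 0, 0]])

```text
time: 5.5
position: [0.4352, 0.1283, 0.0881]
tcp_rot: [0.467, 0.534, 0.466, -0.529]
contact_force: [11.3, 7.4, -11.4]
gripper_width: 0.0117
```

The tray has moved 0.180 m and a reaction force has built up, so it is at its stop. Next I'll release the handle and lift away.

Call:
carry_out(increments=[[0.1, 0, 0, 0], [0.1, 0, 0, 0], [0.1, 0, 0, 0], [0.1, 0, 0, 0]], gripper=0.45)

```text
time: 5.9
position: [0.4343, 0.1256, 0.0874]
tcp_rot: [-0.466, -0.531, -0.466, 0.532]
contact_force: [0.1, -0.2, 0.6]
gripper_width: 0.0385
```

Call:
carry_out(increments=[[0, 0, 1, 0], [0, 0, 2.5, 0], [0, 0, 4.5, 0], [0.5, 0, 6.5, -0.05], [2, 0, 6.5, -0.15], [3, 0, 6.5, -0.25], [3, 0, 6.5, -0.25], [3, 0, 6.5, -0.25]])

```text
time: 6.7
position: [0.5094, 0.126, 0.2495]
tcp_rot: [-0.396, -0.585, -0.397, 0.586]
contact_force: [0.0, -0.9, -0.5]
gripper_width: 0.0394
```

```bash
python3 - <<'E'
from h import *
o=arm.get_obs();np.save('o2.npy',o,allow_pickle=True);print(o['time'],o['position'],o['contact_force'])
cv2.imwrite('pics/w2.png',cams.grab_frame('wrist'));a=cams.grab_frame('top'); cv2.imwrite('pics/t2.png',a)
b=cams.grab_frame('scene');cv2.imwrite('pics/s2.png',cv2.resize(b[140:280,200:400],None,fx=4,fy=4,interpolation=cv2.INTER_CUBIC))
E
```

```text
6.7 [0.50937201 0.12603872 0.24949739] [ 0.009223   -0.86763321 -0.48220493]
```

View pics/w2.png

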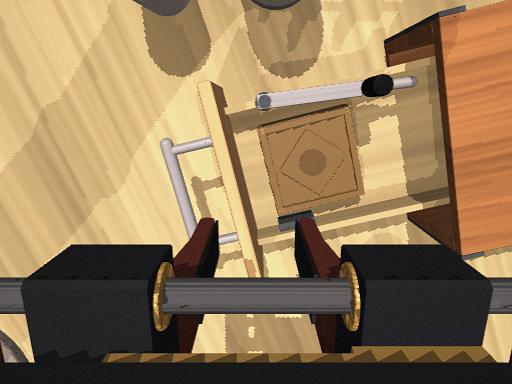

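View pics/s2.png

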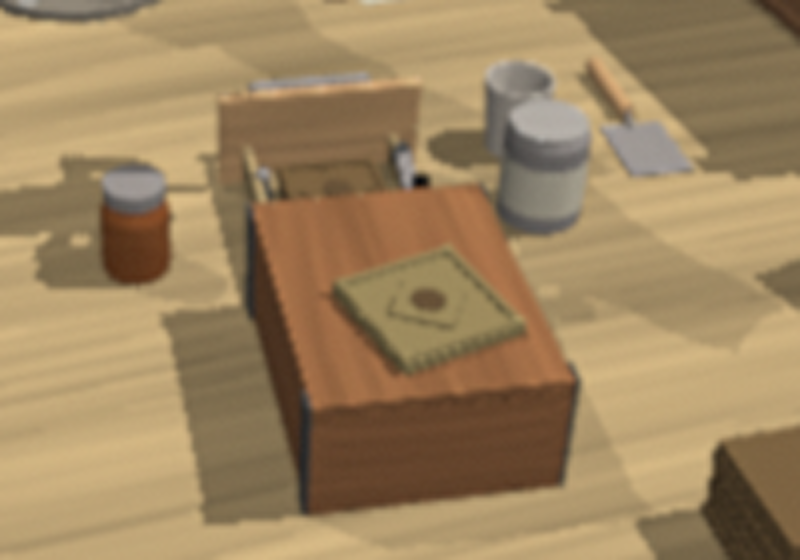

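View pics/t2.png

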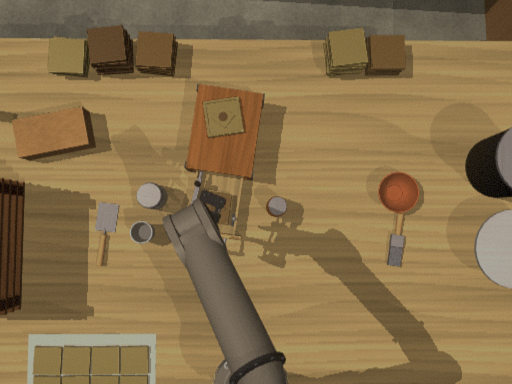

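The wrist view shows the hinge at about (263,101), the bar tip at (415,81) and the black knob at (377,86), with its top near (383,84). The tiles are lying flat and the bystanders haven't moved.

```bash
python3 - <<'E'
from h import *
o=np.load('o2.npy',allow_pickle=True).item();P=campose('wrist',o)
img=cv2.imread('pics/w2.png'); m=(img.max(2)<40).astype(np.uint8); m[130:]=0; m[:60]=0; m[:,:355]=0;m[:,400:]=0
ys,xs=np.nonzero(m);print('knob blob',xs.min(),xs.max(),ys.min(),ys.max(),xs.mean(),ys.mean())
h=onz(P,263,101,.058);t=onz(P,415,81,.058);k=onz(P,xs.mean(),ys.mean(),.076)
ktop=onz(P,xs.max()-10,84,.094)
print('hinge',h,'tip',t,np.linalg.norm(t-h),'knob',k,ktop,np.linalg.norm((k-h)[:2]),'yaw bar',np.arctan2(*(t-h)[[1,0]]),np.arctan2(*(k-h)[[1,0]]))
# predicted from case
for yaw in(-.13,):
  ax=np.array([np.cos(yaw),np.sin(yaw)]);ay=np.array([-ax[1],ax[0]])
  H=np.array([.4355,.1268])+ax*(.045+.052)+ay*.071;K=H+.1*ax;print('pred',H,K,proj(P,[*H,.058]),proj(P,[*K,.076]))
  n=(K-k[:2])
E
```

```text
knob blob 361 392 66 96 376.98021582733816 85.60251798561151
hinge [0.54214137 0.18981089 0.058     ] tip [0.68126969 0.15398291 0.058     ] 0.1436674466760896 knob [0.64079686 0.1645315  0.076     ] [0.63891447 0.16554988 0.094     ] 0.1018427878153404 yaw bar -0.25204133142344914 -0.25084208647029416
pred [0.54088553 0.18462638] [0.64004172 0.17166297] (np.float64(263.75623421494913), np.float64(106.72097416664234)) (np.float64(373.84646763731985), np.float64(78.09585113049008))
```

The bar lies about 0.12 rad off the tray axis. The hinge is at about (0.542,0.190) and the knob at about (0.640,0.165). Next I'll move above the knob with the jaws turned across the bar.

Call:
carry_out(increments=[[0.4, 0.1, 0, 0.14], [0.9, 0.25, 0, 0.28], [1.4, 0.4, 0, 0.42], [1.9, 0.55, 0, 0.56], [2.3, 0.7, 0, 0.7], [2.8, 0.85, 0, 0.84], [3.3, 1, -0.3, 0.98], [3.8, 1.1, -0.6, 1.12], [4.2, 1.25, -0.9, 1.26], [4.7, 1.4, -1.2, 1.4], [5.1, 1.5, -1.5, 1.54], [5.2, 1.56, -1.8, 1.68]], gripper=0.36)

```text
time: 8.05
position: [0.6403, 0.1653, 0.2047]
tcp_rot: [0.701, 0.093, 0.701, -0.094]
contact_force: [0.5, -0.6, 0.2]
gripper_width: 0.0319
```

Call:
carry_out(increments=[[0, 0, 0, 0], [0, 0, 0, 0], [0, 0, 0, 0]])

```text
time: 8.35
position: [0.6399, 0.1653, 0.2058]
tcp_rot: [0.701, 0.097, 0.7, -0.097]
contact_force: [-0.3, 0.2, 0.6]
gripper_width: 0.0315
```

```bash
python3 - <<'E'
from h import *
o=arm.get_obs();M=q2R(o['tcp_rot']);print(o['time'],o['position'],o['contact_force'],np.arctan2(M[1,1],M[0,1]),o['qpos'],o['gripper_width'])
np.save('o3.npy',o,allow_pickle=True)
P=campose('wrist',o);print(proj(P,(.640,.165,.094)))
cv2.imwrite('pics/w3.png',cams.grab_frame('wrist'))
E
```

```text
8.35 [0.63994298 0.16525539 0.20577842] [-0.3071933   0.24784188  0.57166417] 1.296786455704274 [ 0.1734727   0.60727001 -0.76347811  1.5925437   0.45275901  1.12598801
  0.59796077] 0.03147965214105504
(np.float64(255.8869142535465), np.float64(194.36918409546436))
```

View pics/w3.png

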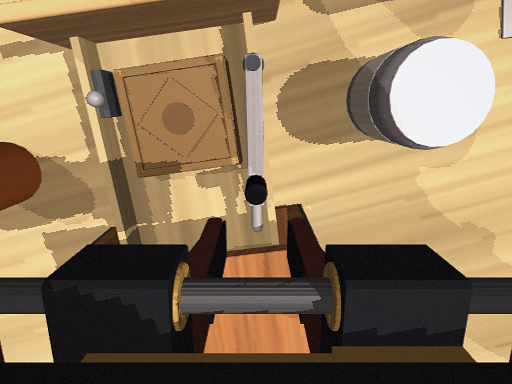

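The knob is centred between the jaws at (256,188). The hinge is at (253,63) and the catch is near (100,95). I'll recheck the hinge and work out the arc.

```bash
python3 - <<'E'
from h import *
o=np.load('o3.npy',allow_pickle=True).item();P=campose('wrist',o)
h=onz(P,253.5,63,.058);t=onz(P,257,231,.058);k=onz(P,256,186,.094)
print(h,t,k,np.linalg.norm(t-h),np.linalg.norm((k-h)[:2]),np.arctan2(*(t-h)[[1,0]]),np.arctan2(*(k-h)[[1,0]]))
print('catch',onz(P,97,98,.06))
H=np.array([.542,.1895]);r=.1
base=o['position'][:2]
for th in np.r_[-.25:-1.75:-.07,-1.78]:
    p=H+r*np.array([np.cos(th),np.sin(th)]);print(round(th,2),((p-base)/.025).round(2),round(th+.25,2))
E
```

```text
[0.54348983 0.18996333 0.058     ] [0.6826248  0.15404661 0.058     ] [0.6336265  0.16687454 0.094     ] 0.14369603397766184 0.0930468206549556 -0.2526279017270833 -0.2507613951920915
catch [0.53514595 0.0593231  0.06      ]
-0.25 [-0.04 -0.02] 0.0
-0.32 [-0.12 -0.29] -0.07
-0.39 [-0.22 -0.55] -0.14
-0.46 [-0.33 -0.81] -0.21
-0.53 [-0.47 -1.05] -0.28
-0.6 [-0.62 -1.29] -0.35
-0.67 [-0.78 -1.51] -0.42
-0.74 [-0.96 -1.73] -0.49
-0.81 [-1.16 -1.93] -0.56
-0.88 [-1.37 -2.11] -0.63
-0.95 [-1.59 -2.28] -0.7
-1.02 [-1.82 -2.44] -0.77
-1.09 [-2.07 -2.58] -0.84
-1.16 [-2.32 -2.7 ] -0.91
-1.23 [-2.58 -2.8 ] -0.98
-1.3 [-2.85 -2.88] -1.05
-1.37 [-3.12 -2.95] -1.12
-1.44 [-3.4 -3. ] -1.19
-1.51 [-3.67 -3.02] -1.26
-1.58 [-3.95 -3.03] -1.33
-1.65 [-4.23 -3.02] -1.4
-1.72 [-4.51 -2.99] -1.47
-1.78 [-4.75 -2.94] -1.53
```

Call:
carry_out(increments=[[0, 0, -1.5, 0.02], [0, 0, -3, 0.02], [0, 0, -4, 0.02], [0, 0, -4.6, 0.02], [0, 0, -4.6, 0.02], [0, 0, -4.6, 0.02]])

```text
time: 9.0
position: [0.6408, 0.1657, 0.0914]
tcp_rot: [0.702, 0.089, 0.701, -0.089]
contact_force: [0.1, 1.1, -0.1]
gripper_width: 0.0318
```

Call:
carry_out(increments=[[0, 0, 0, 0], [0, 0, 0, 0], [0, 0, 0, 0]], gripper=0.27, squeeze=8)

```text
time: 9.3
position: [0.6407, 0.1653, 0.0912]
tcp_rot: [0.702, 0.089, 0.701, -0.089]
contact_force: [-0.0, 1.1, -0.1]
gripper_width: 0.0238
```

Next is the first part of the arc.

Call:
carry_out(increments=[[-0.08, -0.27, 0, -0.07], [-0.18, -0.53, 0, -0.14], [-0.29, -0.79, 0, -0.21], [-0.43, -1.03, 0, -0.28], [-0.58, -1.27, 0, -0.35], [-0.74, -1.49, 0, -0.42], [-0.92, -1.71, 0, -0.49], [-1.12, -1.91, 0, -0.56], [-1.33, -2.09, 0, -0.63], [-1.55, -2.26, 0, -0.7], [-1.78, -2.42, 0, -0.77], [-1.78, -2.42, 0, -0.77]])

```text
time: 10.5
position: [0.5954, 0.1042, 0.0906]
tcp_rot: [0.617, 0.346, 0.616, -0.346]
contact_force: [0.4, 0.4, 1.0]
gripper_width: 0.0237
```

```bash
python3 - <<'E'
from h import *
o=arm.get_obs();M=q2R(o['tcp_rot']);print(o['position'],np.arctan2(M[1,1],M[0,1]),o['contact_force'],o['gripper_width'])
cv2.imwrite('pics/w4.png',cams.grab_frame('wrist'))
E
```

```text
[0.59540655 0.10415619 0.09062349] 0.5480460518854888 [0.40508468 0.36017704 1.0479586 ] 0.023706554245640065
```

View pics/w4.png

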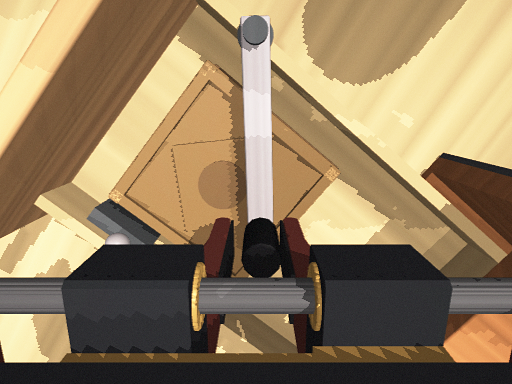

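The knob is following between the jaws, with no noticeable force. Now the second part, slower near the catch.

Call:
carry_out(increments=[[-0.25, -0.14, 0, -0.07], [-0.5, -0.26, 0, -0.14], [-0.76, -0.36, 0, -0.21], [-1.03, -0.44, 0, -0.28], [-1.3, -0.51, 0, -0.35], [-1.58, -0.56, 0, -0.42], [-1.85, -0.58, 0, -0.49], [-2.13, -0.59, 0, -0.56], [-2.3, -0.59, 0, -0.6], [-2.45, -0.58, 0, -0.64], [-2.6, -0.57, 0, -0.67], [-2.6, -0.57, 0, -0.67]])

```text
time: 11.75
position: [0.5365, 0.0913, 0.0914]
tcp_rot: [0.471, 0.533, 0.467, -0.525]
contact_force: [16.9, -0.2, -12.9]
gripper_width: 0.0282
```

Call:
carry_out(increments=[[-0.1, 0.01, 0, 0], [-0.2, 0.03, 0, 0], [-0.25, 0.04, 0, 0], [-0.25, 0.04, 0, 0]])

```text
time: 12.15
position: [0.5305, 0.092, 0.0914]
tcp_rot: [0.471, 0.533, 0.467, -0.525]
contact_force: [14.7, -0.6, -10.8]
gripper_width: 0.0399
```

```bash
python3 - <<'E'
from h import *
o=arm.get_obs();M=q2R(o['tcp_rot']);print(o['position'],np.arctan2(M[1,1],M[0,1]),o['contact_force'],o['gripper_width'])
cv2.imwrite('pics/w5.png',cams.grab_frame('wrist'))
E
```

```text
[0.53049841 0.09196354 0.09135428] -0.11957519245322197 [ 14.73231703  -0.64331006 -10.7650222 ] 0.03985647911120028
```

View pics/w5.png

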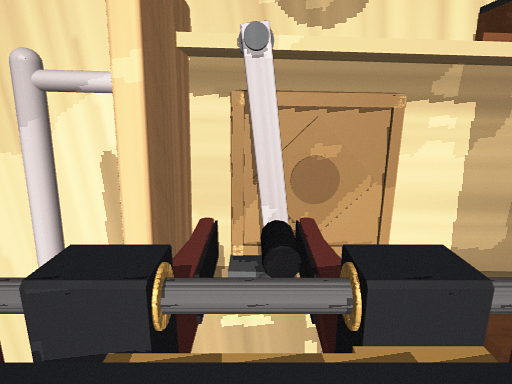

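The catch pushed the weakly held fingers open: the width went to 40 mm, and the knob sits right of centre at (280,248). I'll raise the grip force and close the jaws, which pushes the knob through the catch.

Call:
carry_out(increments=[[0, 0, 0, 0], [0, 0, 0, 0], [0, 0, 0, 0], [0, 0, 0, 0], [0, 0, 0, 0]], gripper=0.25, squeeze=30)

```text
time: 12.7
position: [0.5384, 0.0909, 0.0925]
tcp_rot: [0.473, 0.538, 0.464, -0.522]
contact_force: [38.0, -3.0, -28.5]
gripper_width: 0.0225
```

```bash
python3 - <<'E'
from h import *
o=arm.get_obs();M=q2R(o['tcp_rot']);print(o['position'],np.arctan2(M[1,1],M[0,1]),o['contact_force'],o['gripper_width'])
cv2.imwrite('pics/w6.png',cams.grab_frame('wrist'))
E
```

```text
[0.538447   0.09091845 0.09251381] -0.12233842484262672 [ 37.95285097  -2.97274779 -28.48588894] 0.022457411184377135
```

View pics/w6.png

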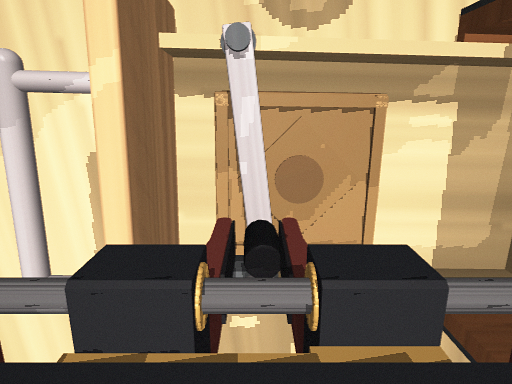

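The bar still isn't shut, and something is resisting with 38 N, which is more than the catch alone. Before pushing further I'll work out where the bar is and look for an obstruction.

```bash
python3 - <<'E'
from h import *
o=np.load('o3.npy',allow_pickle=True).item();P=campose('wrist',o)
for uv in [(92,70),(113,70),(120,117),(101,118),(97,98)]: print('block',uv,onz(P,*uv,.05).round(4))
o=arm.get_obs();P=campose('wrist',o)
h=onz(P,238,38,.06);k=onz(P,259,225,.058);print(h,k,'theta',np.arctan2(*(k-h)[[1,0]]))
b=cams.grab_frame('scene');cv2.imwrite('pics/s6.png',cv2.resize(b[120:260,200:400],None,fx=4,fy=4,interpolation=cv2.INTER_CUBIC))
a=cv2.imread('pics/w3.png')[50:150,60:180];cv2.imwrite('pics/w3c.png',cv2.resize(a,None,fx=5,fy=5,interpolation=cv2.INTER_CUBIC))
E
```

```text
block (92, 70) [0.5114 0.0604 0.05  ]
block (113, 70) [0.5161 0.0772 0.05  ]
block (120, 117) [0.5533 0.0689 0.05  ]
block (101, 118) [0.5497 0.0529 0.05  ]
block (97, 98) [0.5333 0.0559 0.05  ]
[0.54318931 0.18900808 0.06      ] [0.54193569 0.09449922 0.058     ] theta -1.5840601412254025
```

View pics/s6.png

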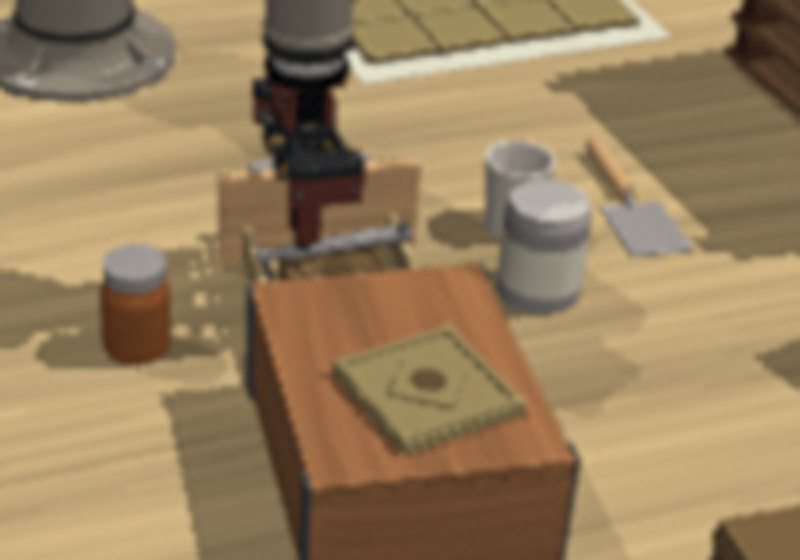

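View pics/w3c.png

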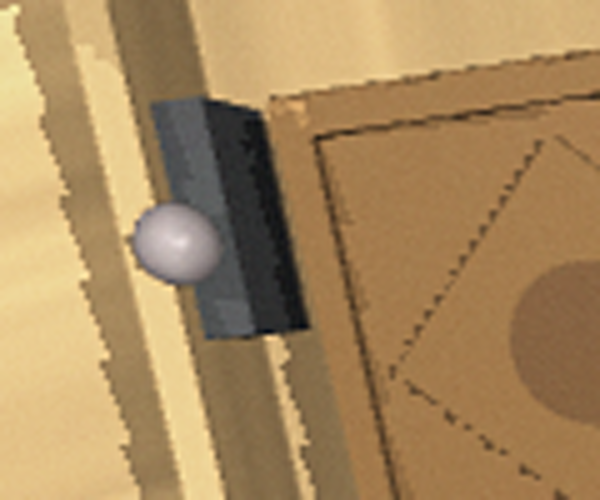

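```bash
python3 - <<'E'
from h import *
o=arm.get_obs();print(o['time'],o['contact_force'],o['ft_torque'],o['position'],o['joint_torque'])
a=cv2.imread('pics/w6.png')[150:384,150:400];cv2.imwrite('pics/w6c.png',cv2.resize(a,None,fx=3,fy=2.5,interpolation=cv2.INTER_CUBIC))
E
```

```text
12.8 [ 39.40803513  -2.80962024 -28.91526047] [-0.73865108 -7.72378328 -0.03139354] [0.53846013 0.09094036 0.09249961] [-5.09367540e+00 -5.77566755e+01 -1.14446461e+01 -3.68183076e+00
 -4.41951737e+00  9.30140376e+00 -5.72057453e-02]
```

View pics/w6c.png

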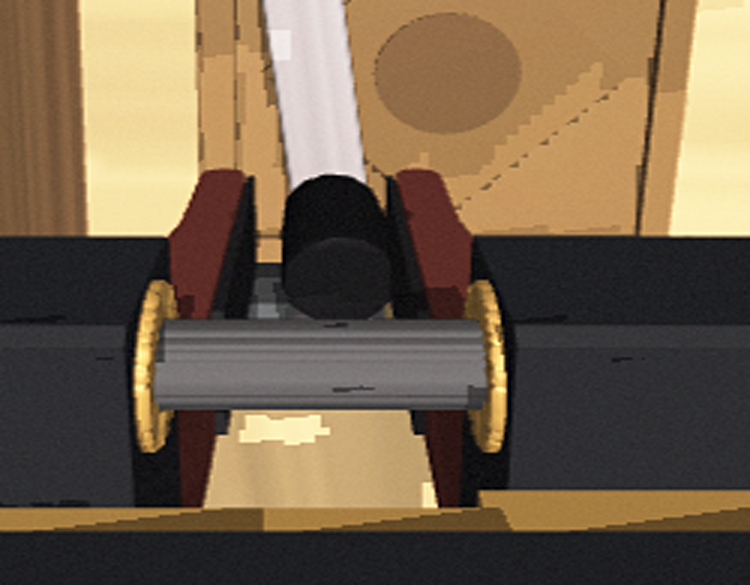

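Call:
carry_out(increments=[[0.3, 0, 0, 0], [0.3, 0, 0, 0], [0.3, 0, 0, 0]], gripper=0.5)

```text
time: 13.1
position: [0.5316, 0.0918, 0.0901]
tcp_rot: [-0.469, -0.529, -0.469, 0.529]
contact_force: [-0.9, -0.4, -0.8]
gripper_width: 0.0418
```

```bash
python3 - <<'E'
from h import *
o=arm.get_obs();print(o['time'],o['contact_force'],o['ft_torque'],o['position'],o['gripper_width'])
cv2.imwrite('pics/w7.png',cams.grab_frame('wrist'))
E
```

```text
13.1 [-0.86213711 -0.44330825 -0.81686312] [-0.01276715 -0.05629109  0.0530637 ] [0.53164381 0.09184128 0.09010384] 0.0418154530850689
```

View pics/w7.png

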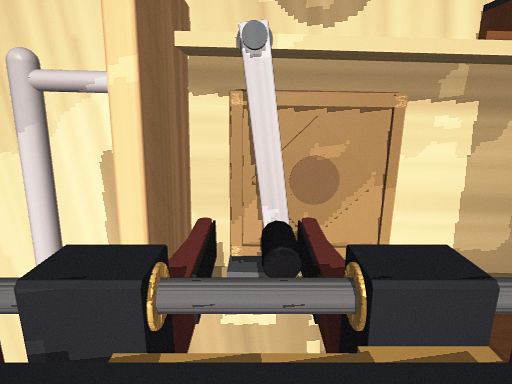

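With the jaws open there is no force, and the bar stays where it was. I'll lift and look directly at the catch.

Call:
carry_out(increments=[[0, 0, 1.5, 0], [0, -0.5, 3.3, 0], [0, -2, 4, 0], [0, -4, 4, 0], [0, -4, 4, 0], [0, -4, 4, 0]])

```text
time: 13.75
position: [0.531, -0.0096, 0.1899]
tcp_rot: [-0.468, -0.529, -0.468, 0.53]
contact_force: [0.8, 0.4, 0.4]
gripper_width: 0.0438
```

```bash
python3 - <<'E'
from h import *
o=arm.get_obs();np.save('o8.npy',o,allow_pickle=True);print(o['time'],o['contact_force'],o['position'])
a=cams.grab_frame('wrist');cv2.imwrite('pics/w8.png',a)
cv2.imwrite('pics/w8c.png',cv2.resize(a[60:260,160:410],None,fx=3.2,fy=3,interpolation=cv2.INTER_CUBIC))
E
```

```text
13.75 [0.84682255 0.4383844  0.37376527] [ 0.53097297 -0.00958635  0.18991306]
```

View pics/w8.png

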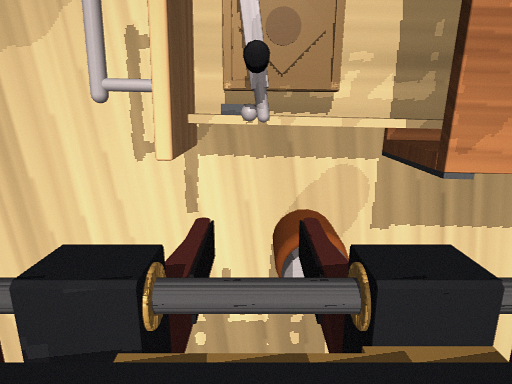

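View pics/w8c.png

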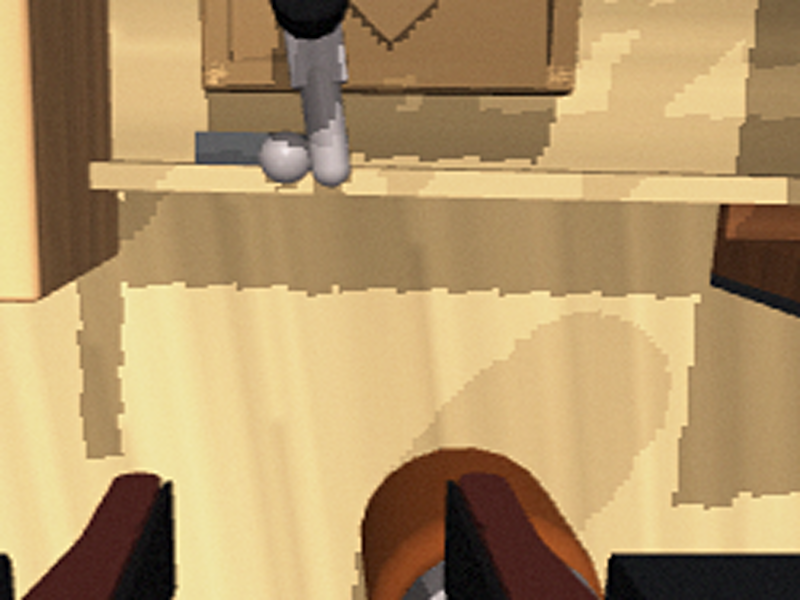

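The crop shows the bar tip at about (330,165) resting against the ball at (285,160). It is stuck at the catch crest, not blocked by anything else I can see. I'll close the fingers and push the knob from its rear (+x) side with nothing in front of it, watching the force.

Call:
carry_out(increments=[[0.4, 1, 0, 0], [0.9, 2, 0, 0], [1.4, 3, 0, 0], [1.76, 4, 0, 0], [1.76, 4, 0, 0], [1.76, 4, -1.5, 0], [1.76, 4, -3, 0], [1.76, 4, -4, 0], [1.76, 4, -4, 0], [1.76, 4, -4, 0]], gripper=0, squeeze=30)

```text
time: 14.8
position: [0.5755, 0.0922, 0.0903]
tcp_rot: [-0.469, -0.529, -0.47, 0.529]
contact_force: [0.7, -0.6, -0.0]
gripper_width: 0.0005
```

```bash
python3 - <<'E'
from h import *
o=arm.get_obs();print(o['time'],o['contact_force'],o['position'],o['gripper_width'])
a=cams.grab_frame('wrist');cv2.imwrite('pics/w9.png',a)
E
```

```text
14.8 [ 0.71403931 -0.63225318 -0.00243935] [0.57549046 0.09218247 0.09034346] 0.0004941802949194496
```

View pics/w9.png

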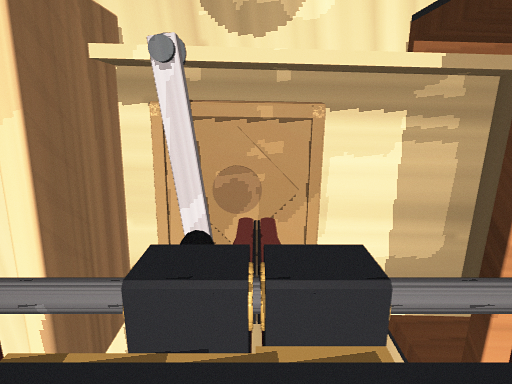

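Call:
carry_out(increments=[[-0.2, 0, 0, 0], [-0.4, 0, 0, 0], [-0.5, 0, 0, 0], [-0.6, 0, 0, 0], [-0.7, 0, 0, 0], [-0.7, 0, 0, 0]])

```text
time: 15.45
position: [0.5609, 0.0914, 0.0911]
tcp_rot: [0.47, 0.531, 0.468, -0.528]
contact_force: [6.6, -1.2, -0.1]
gripper_width: 0.0007
```

Call:
carry_out(increments=[[-0.1, 0, 0, 0], [-0.2, 0, 0, 0], [-0.2, 0, 0, 0]])

```text
time: 15.75
position: [0.5599, 0.0914, 0.0917]
tcp_rot: [0.471, 0.534, 0.466, -0.525]
contact_force: [16.7, 0.3, -9.7]
gripper_width: 0.0002
```

```bash
python3 - <<'E'
from h import *
o=arm.get_obs();print(o['time'],o['contact_force'],o['position'],o['gripper_width'])
a=cams.grab_frame('wrist');cv2.imwrite('pics/w10.png',a)
E
```

```text
15.75 [16.71917041  0.26422714 -9.6699914 ] [0.55993585 0.09140302 0.09172778] 0.00019313005156130185
```

View pics/w10.png

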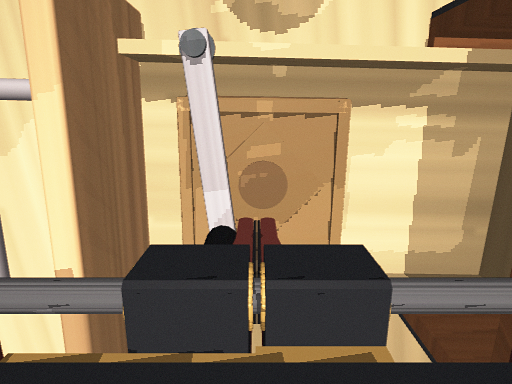

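The knob has advanced to about x=0.5375, roughly 0.08 rad before shut, so I'll push a little further in small steps.

Call:
carry_out(increments=[[-0.1, 0, 0, 0], [-0.1, 0, 0, 0]])

```text
time: 16.0
position: [0.5596, 0.0914, 0.0921]
tcp_rot: [0.471, 0.535, 0.465, -0.524]
contact_force: [23.2, -0.7, -13.1]
gripper_width: 0.0005
```

Call:
carry_out(increments=[[-0.1, 0, 0, 0], [-0.1, 0, 0, 0]])

```text
time: 16.2
position: [0.5558, 0.091, 0.0922]
tcp_rot: [0.471, 0.534, 0.466, -0.526]
contact_force: [5.1, -0.6, 4.2]
gripper_width: 0.0003
```

The tool jumped forward and the force dropped, so the bar has probably snapped past the catch. I'll let it settle and check.

Call:
carry_out(increments=[[0, 0, 0, 0], [0, 0, 0, 0], [0, 0, 0, 0]])

```text
time: 16.5
position: [0.5474, 0.0915, 0.0898]
tcp_rot: [-0.469, -0.529, -0.469, 0.53]
contact_force: [0.1, 0.3, 0.3]
gripper_width: 0.0002
```

```bash
python3 - <<'E'
from h import *
o=arm.get_obs();print(o['time'],o['contact_force'],o['position'],o['gripper_width'])
a=cams.grab_frame('wrist');cv2.imwrite('pics/w11.png',a)
E
```

```text
16.5 [0.11517045 0.2969598  0.26150879] [0.5473998  0.09146157 0.08984393] 0.00019380632015814683
```

View pics/w11.png

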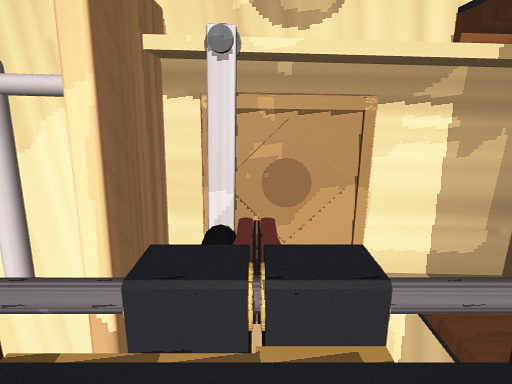

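The bar now lies straight across (column 221 throughout) and the tool carries no load. I'll back off, lift and check.

Call:
carry_out(increments=[[0.4, 0, 0, 0], [0.6, 0, 0, 0], [0.6, 0, 1.5, 0], [0.6, 0, 3, 0], [0.6, 0, 5, 0], [0.6, -2, 6, 0], [0.6, -4, 6, 0], [0.6, -4, 6, 0], [0.6, -4, 6, 0]])

```text
time: 17.45
position: [0.5636, -0.0109, 0.2401]
tcp_rot: [-0.468, -0.53, -0.468, 0.53]
contact_force: [0.4, 0.7, -0.7]
gripper_width: 0.0003
```

```bash
python3 - <<'E'
from h import *
o=arm.get_obs();np.save('o12.npy',o,allow_pickle=True);print(o['time'],o['contact_force'],o['position'])
a=cams.grab_frame('wrist');cv2.imwrite('pics/w12.png',a);cv2.imwrite('pics/t12.png',cams.grab_frame('top'))
E
```

```text
17.45 [ 0.40172659  0.65648528 -0.67752576] [ 0.56364268 -0.01086671  0.24009768]
```

View pics/w12.png

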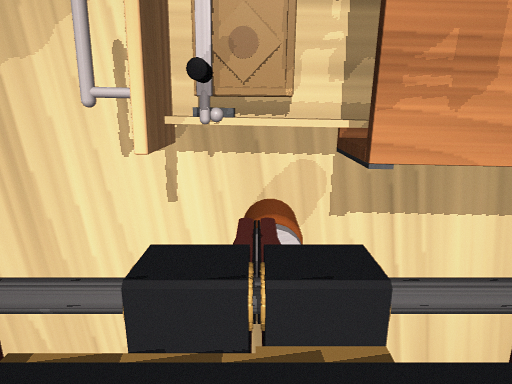

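View pics/t12.png

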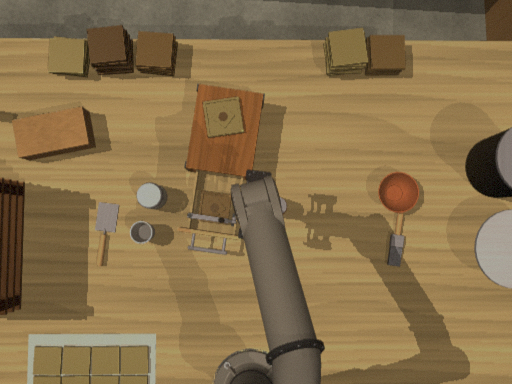

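The ball at (215,114) is now behind the bar tip at (205,117), so the bar is latched. The bystanders are where they were. Last, I'll check the tray extension and the bar angle.

```bash
python3 - <<'E'
from h import *
a=cv2.imread('pics/t12.png')[160:270,170:260];cv2.imwrite('pics/t12c.png',cv2.resize(a,None,fx=5,fy=5,interpolation=cv2.INTER_CUBIC))
E
```

```text
(no output)
```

View pics/t12c.png

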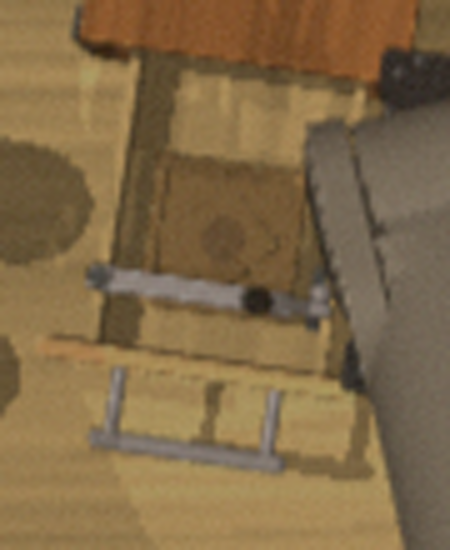

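```bash
python3 - <<'E'
from h import *
P=campose('top');f=lambda u,v:(170+(u+.5)/5-.5,160+(v+.5)/5-.5)
a=onz(P,*f(92,437),.078);b=onz(P,*f(282,464),.078);m=(a+b)/2
s=np.array([.6128,.1027]);print('handle',m,'moved',np.linalg.norm(m[:2]-s),'yaw',np.arctan2(*(a-b)[[1,0]])-np.pi/2)
h=onz(P,*f(97,275),.058);k=onz(P,*f(258,299),.08);print('bar yaw',np.arctan2(*(k-h)[[1,0]]))
t=onz(P,*f(230,226),.044);ax=np.array([np.cos(-.131),np.sin(-.131)])
print('tile rel bed x',(t[:2]-m[:2])@ax-.045-.09)
# wrist: bar vs panel from w11
E
```

```text
handle [0.43579016 0.13038951 0.078     ] moved 0.17916247904539442 yaw -0.14159782619300731
bar yaw -1.7190683972556715
tile rel bed x 0.005133325008590109
```

```bash
python3 - <<'E'
from rig import arm
print(arm.sign_off())
E
```

```text
the job is handed in; nothing more can be done
None
```

I pulled the tray out to its stop, swung the keeper bar shut past its ball catch, backed the gripper clear and handed the job in at about 17.6 s of the 48 s allowed. No verdict is reported on hand-in.

**Last checks:**
- **Tray:** the handle moved 179 mm in the camera images, against 180 mm at the stop.
- **Keeper bar:** it lies within about 0.01 rad of square across the tray, and the catch ball sits behind it.
- **Tiles:** both lie flat. The top tile is about 5 mm behind `tray_bed` (limit 12 mm); I did not measure the lower one separately.
- **Surroundings:** by eye, the other things look unmoved, though the arm partly hid the jar in the last top view. The gripper touches nothing.

**What did not go to plan:**
- **First try at the catch failed:** the loosely closed jaws were pushed open, and closing them harder only pushed the arm back at about 39 N. Pushing the knob from behind with closed fingers then snapped the bar shut at about 23 N.
- **The catch was stiffer than stated:** these forces are well above the 3 N given for it, and I did not find out why. The 39 N reading is close to the 40 N limit, but that limit covers the arm and gripper body, and I judged the contact to be at the fingers. All readings stayed far below the 120 N wrist limit.

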